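# Index the carving turntable and pin it

## Robot

A 7-joint arm with a two-finger parallel gripper is mounted at the origin on the work surface. World frame = base frame: x ahead of the robot, y to its left, z up, the work surface at z = 0. Lengths are in m, angles in rad, forces in N, time in s.
With the tool pointing down it reaches from about 0.35 to 0.775 m from the base axis. Payload 3.1 kg.
Tool frame: the origin (TCP) lies at the very end of the fingers, on their centre line; the grasp point (between the pads) lies 19 mm behind it; z points along the fingers, y is the line along which they close (so a half turn about z gives the same grasp; the last joint's range is limited). The gripper opens to 85 mm and grips with 20 to 120 N. Pads are 22 mm wide; open, the fingers measure 114 mm over their backs; the gripper's body (76 mm by 85 mm) begins 54 mm behind the grasp point. The pads swing forward as they close: fully open they stand 13 mm farther back than shut.
Start: joints at [-1.207, 0.311, 0.014, 1.512, -0.004, 1.319, -0.027], TCP at [0.217, 0.505, 0.231] pointing down, gripper open.
Joint ranges: [-2.7, 2.7], [-0.3, 1.91], [-1.27, 1.3], [0.12, 2.57], [-1.44, 4.58], [0.2, 2.03], [-3.05, 3.05]. Speed limits (rad/s): [2.79, 2.79, 3.14, 3.14, 3.14, 3.14, 3.14].

## Interface

Orientations are given as [roll, pitch, yaw] about the fixed x, y, z axes, in that order (R = Rz(yaw) Ry(pitch) Rx(roll)).
In Python, from bench import status, imaging, job, recognise gives the robot as it stands. The module is installed in compiled form; this text tells all that it offers.
- The arm moves only by the tool play_rows, never from a script. Its argument "increments" is a list that holds one entry, the list of rows, each a list of 6 numbers: the shift along the world's x, y, z in units of 30 mm (1.0 is 30 mm), then the turn, a rotation vector about the world's x, y, z in units of 5 degrees (1.0 is 5 degrees). In form: [[[tx, ty, tz, wx, wy, wz], ...]]. A call has 1 to 8 rows; each row is the pose to reach, as a shift and turn from the pose commanded when the call began; what a row does not reach only later rows make up. A row lasts 1/8 s, in which the tool goes at most 62.5 mm and 10.7 degrees, less where a joint would pass 70% of its speed; a pose out of reach is approached as far as the arm can. A call with a gripper value outside its range is refused whole. "hand" is the finger opening in mm, from 0 to 85.4, set as the call begins (left out, the last holds). The fingers move at their own pace and stop on an object; "newtons" is the grip in N (left out, the last holds). Time passes only in rows, so rows that repeat a pose let the fingers close. It gives the time, the measured TCP pose, the force, the opening and the grip force at its end, in the units of the state.
- status.get_state(): the state, without advancing time (a new reading comes with each control period).
- imaging.snapshot(name): name is "scene" or "top" or "wrist"; returns a dict with "color" (384x512x3 uint8, red, green, blue), "fx", "fy", "cx", "cy" (pixels), "camera_from_world" (4x4, takes a point from world to camera coordinates); the wrist camera has in their place "hand_eye" (4x4, takes a point from camera to tool coordinates, whose origin is the TCP and whose axes are the flange's). Camera axes: x right, y down, z forward; pixel columns grow to the right and rows downward; lengths in m; the calibration is good to about 2 mm. A picture is of the moment at which its call begins: read the wrist's pose just before it. There is no depth.
- job.job_done(): hands the job in; it is judged then, once.
Trained networks look in the newest picture that a camera, given by its name, has taken for a name from the list of things; names that differ only in an ending like _2 or _b are one class to them, and where a whole thing is asked for, a point or a joint stands for the part that bears it (a point fixed in the world has none). Each returns a list of dicts, best first, with "conf" (0 to 1); they miss things now and then, are a little off and sometimes report something else, mostly with a low value. They report only what shows in the picture. A call takes as long as a camera call. They do not tell look-alikes from the thing itself.
- recognise(camera, name): "bbox" ([left, top, right, bottom] in pixels, round what is visible of it).
The state is a dict: "time_s": time; "q": joint angles; "joint_velocities": joint speeds; "joint_torque": joint torques, N m; "eef_pos": TCP position; "ee_rot": TCP orientation; "ft_force": force on the tool from outside, world axes, zero at the start; "wrist_torque": the same for the moment, N m; "gripper_width": finger opening in m; "finger_force": force on a finger pad.
Only numpy, scipy, OpenCV 4.12 (cv2) and the standard library are available. Lean on these libraries where they do the work, as an engineer would, in place of code of your own. Each camera call takes 0.05 s, during which the arm holds its last target. There are 200 camera calls.

## Task

The wooden relief on the turntable must be turned to its indexed position and pinned there. First stand the steel index pin in the hole of the guide bracket and let go, so that its foot rests on the turntable's metal ring; then push the spoke round clockwise (seen from above) with the gripper until the pin drops home into the ring's hole, and lean on the spoke with about 10 N to feel that the pin really holds. Never push on the turntable, its stand or its bracket with more than 20 N, finish clear of everything, and leave the other things on the bench where they are.

Things in the scene. Friction and masses are not known exactly. Their poses are not given: they have to be found in the camera images.
- stand: fixed stand of the turntable: round grey base 236 mm wide, 18 mm high; origin at its centre on the bench, on the vertical turning axis; its x axis points from there to the guide bracket, a dark steel block 40 mm wide, top 80 mm above the bench, that overhangs the ring from 72 to 160 mm from the axis on a foot outside it
- platter (a point): centre of the turntable's plywood disc, on the turning axis, 50 mm above the bench. On it sits a wooden blank 108 x 82 mm, top 78 mm above the bench. Round the disc runs a flat aluminium ring, 74 to 108 mm from the axis, top 50 mm above the bench, with one through hole 15 mm wide, 90 mm from the axis
- guide (a point): centre of the mouth of the bracket's vertical guide hole, at the bracket's top face, 80 mm above the bench, 90 mm from the turning axis; 14 mm wide with a 3 mm chamfer, 24 mm deep, open below; the ring passes 6 mm under it. Axes as the stand's
- spoke (a point): point on the centre line of the spoke, 150 mm from the turning axis, 40 mm above the bench. The spoke is a level round steel bar 14 mm thick, sticking out radially, free from 118 to 180 mm from the axis, with a 26 mm wooden ball at its end, 193 mm from the axis; free space beside it and under it
- turntable (a joint): angle of the turntable, rad, growing anticlockwise from above, -0.5 to 1.5; starts at 0.45 to 0.95, goes clockwise to about 0. Bearing friction is about 1.2 N at the spoke point; it stays where left. The ring is clamped on by hand: its hole comes under the guide anywhere between -0.18 and 0.18; only the pin dropping and the turntable locking (up to 4 mm of play at the spoke) tell where
- pin: loose steel index pin, 72 mm long, 70 g or so, upright in the parking block at the start; origin at the centre of its foot, z up along it. Shank 12 mm thick and 46 mm long with a 2 mm chamfer at the foot, then a round knob 26 mm wide and 26 mm tall at the top. Resting on the ring its foot is 30 mm below guide; dropped home it is 46 mm below, with the knob down on the bracket
- parking: fixed dark wooden block, 70 x 70 x 40 mm, origin at the centre of its underside, with a hole 16 mm wide and 30 mm deep in the middle where the pin stands at the start, its knob 16 mm clear above the block
- gouge_long: bystander: carving gouge, about 230 mm long, wooden handle and flat steel blade, lying on the mat
- gouge_short: bystander: shorter carving gouge, about 185 mm, lying on the mat
- mallet: bystander: round wooden carver's mallet standing on its head, 210 mm tall
- strop: bystander: stropping board, 60 x 200 x 18 mm
- wax: bystander: round wax jar, 72 mm wide, 50 mm tall
- pencil: bystander: flat carpenter's pencil, 150 mm long
Things that resemble listed ones, but are neither listed nor needed, are in the scene too. There is more than one size of the pin; the job needs the smallest.

How it is judged:
By the outcome, as a careful person would: the job done as asked, in the order asked, and still so for the second after the job is handed in, with the robot touching nothing.
It also fails if it takes over 72 s, if anything falls off the work surface, if the arm or the gripper's body presses on something with over 40 N, if the wrist force passes 120 N, or if a joint passes its speed limit or range.

## Working session

There is one attempt and no reset: what is moved stays moved. The work goes in short steps, Python scripts to look and compute and a tool call to move; the robot and the scene stay as the last step left them, time stands still between calls to the robot, and variables do not carry over. Pictures are saved under pics/ and viewed, at most 10 in all, crops included, and the job is handed in when it is done.

Besides the shell and the picture viewer there is one more tool, called by a JSON object that holds its "name" and its "arguments", one argument or row to a line. play_rows: Moves the arm, as the interface text tells. Its arguments: {"type":"object","properties":{"increments":{"type":"array","items":{"type":"array","items":{"type":"array","items":{"type":"number"}}}},"hand":{"type":"number"},"newtons":{"type":"number"}},"required":["increments"]}

```bash
mkdir -p pics
cat > h.py <<'E'
import numpy as np, cv2
from bench import status, imaging, job, recognise
def snap(c,name=None):
    s=imaging.snapshot(c)
    if name: cv2.imwrite(f'pics/{name}.png',s['color'][:,:,::-1])
    return s
def world(s,u,v,z):
    M=s['camera_from_world']; R=M[:3,:3]; t=M[:3,3]
    d=R.T@np.array([(u-s['cx'])/s['fx'],(v-s['cy'])/s['fy'],1]); c=-R.T@t
    return c+d*(z-c[2])/d[2]
def pix(s,p):
    M=s['camera_from_world']; q=M[:3,:3]@np.array(p)+M[:3,3]
    return np.array([s['fx']*q[0]/q[2]+s['cx'],s['fy']*q[1]/q[2]+s['cy']])
E
python3 - <<'E'
from h import *
S={c:snap(c) for c in('scene','top')}
im=np.hstack([cv2.resize(S[c]['color'],(800,600)) for c in S])
for c in S: cv2.imwrite(f'pics/{c}1.png',cv2.resize(S[c]['color'][:,:,::-1],(800,600),interpolation=cv2.INTER_CUBIC))
for c in S:
  M=S[c]['camera_from_world'];print(c,'cam at',(-M[:3,:3].T@M[:3,3]).round(3),S[c]['fx'])
  for n in('stand','platter','spoke','pin','parking'):
    for r in recognise(c,n)[:4]: print(c,n,np.round(r['bbox'],0),round(r['conf'],2))
print(status.get_state())
E
```

```text
scene cam at [1.014 0.883 0.89 ] 473.1763290124957
scene stand [179. 152. 277. 232.] 0.78
scene stand [304. 248. 314. 268.] 0.73
scene platter [198. 153. 276. 221.] 0.6
scene spoke [198. 151. 276. 224.] 0.73
scene pin [334. 230. 350. 265.] 0.9
scene pin [332. 268. 348. 304.] 0.72
scene pin [302. 245. 315. 269.] 0.71
scene parking [288. 252. 325. 288.] 0.85
top cam at [0.326 0.015 1.627] 465.451889735915
top stand [226. 131. 321. 210.] 0.78
top platter [232. 147. 319. 212.] 0.92
top spoke [230. 149. 322. 208.] 0.83
top spoke [170. 113. 230. 149.] 0.51
top pin [157. 200. 170. 212.] 0.67
top pin [132. 177. 152. 190.] 0.66
top pin [169. 179. 172. 184.] 0.52
top parking [159. 172. 184. 197.] 0.98
{'time_s': 0.6, 'q': array([-1.20667741,  0.31087214,  0.01402955,  1.51148629, -0.00439711,
        1.31922375, -0.02720705]), 'joint_velocities': array([ 0.0003268 , -0.00069005,  0.00162222, -0.00172541,  0.00063955,
        0.00278687, -0.00068717]), 'joint_torque': array([ 3.89776574e-05, -3.79576421e+01,  1.45607390e-01, -2.30738622e+01,
        1.21270440e-02,  2.16499342e-03,  1.07548786e-05]), 'eef_pos': array([0.21711621, 0.50534791, 0.23132476]), 'ee_rot': array([3.14155028e+00, 3.14740778e-05, 2.73581513e+00]), 'ft_force': array([0.15855974, 0.23402504, 0.19062935]), 'wrist_torque': array([-0.02257165,  0.02170166, -0.02077802]), 'finger_force': 0.0, 'gripper_width': 0.08549811921764576}
```

View pics/scene1.png

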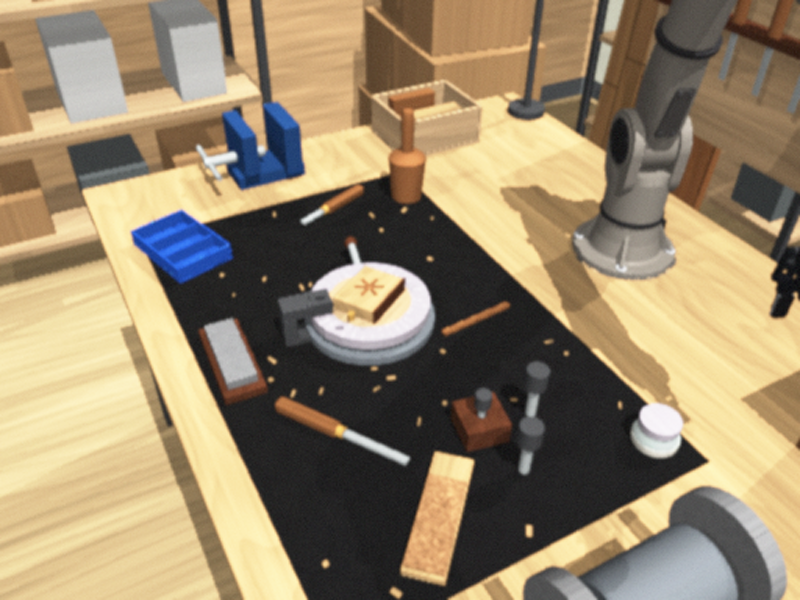

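View pics/top1.png

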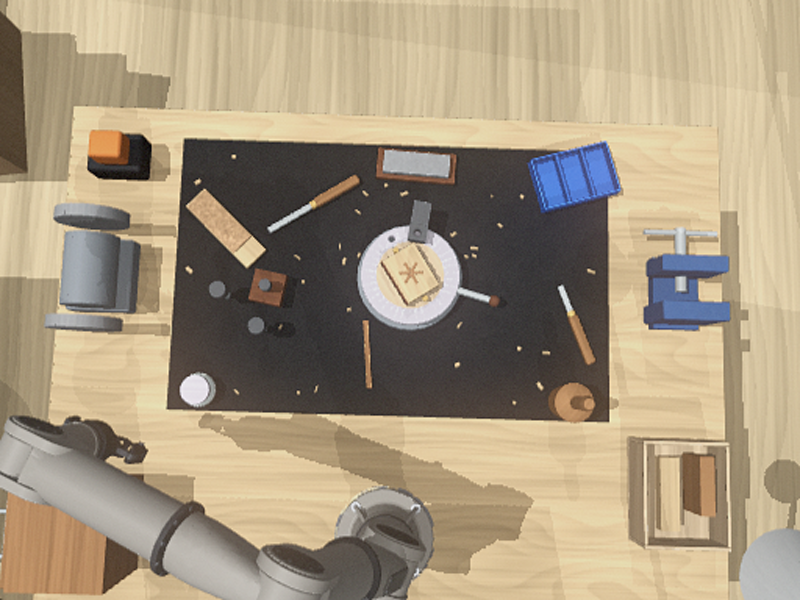

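The scene view shows the pin in the parking block at (483,400), with two taller look-alikes standing free at (537,385) and (528,440). The top view has the block at (268,285), look-alikes at (217,289) and (257,325), the bracket at (420,222), the ring's hole near (390,238) and the spoke running to its ball at (494,300). By the description I choose the one in the block. I'll check it in a crop.

Run:
```python
from h import *
t=snap('top'); s=snap('scene')
a=cv2.resize(t['color'][120:220,222:330],None,fx=4,fy=4,interpolation=cv2.INTER_CUBIC)
b=cv2.resize(s['color'][225:310,280:360],None,fx=4.5,fy=4.5,interpolation=cv2.INTER_CUBIC)
h=max(a.shape[0],b.shape[0]); o=np.zeros((h,a.shape[1]+b.shape[1],3),np.uint8)
o[:a.shape[0],:a.shape[1]]=a;o[:b.shape[0],a.shape[1]:]=b
cv2.imwrite('pics/crop.png',o[:,:,::-1]);print(o.shape)
# ring outer edge: bright, low-saturation pixels
hsv=cv2.cvtColor(t['color'],cv2.COLOR_RGB2HSV)
g=t['color'].astype(int)
m=((hsv[...,1]<45)&(hsv[...,2]>120)).astype(np.uint8); m[:140]=0;m[215:]=0;m[:,:225]=0;m[:,298:]=0
c=max(cv2.findContours(m,0,2)[0],key=cv2.contourArea)
print(len(c),cv2.fitEllipse(cv2.convexHull(c)))
(u,v),_,_=cv2.fitEllipse(cv2.convexHull(c))
print('axis',world(t,u,v,.05))
for n,u,v,z in [('bracketmid',420*.64,222*.64,.08),('parking top',171.5,184.5,.04),('knob',264*.64,285*.64,.08),('hole',390*.64,238*.64,.05),('ball',494*.64,300*.64,.04)]:
  print(n,world(t,u,v,z).round(4))
print('scene knob',world(s,308.5,252,.082).round(4))
```

```text
(400, 792, 3)
122 ((262.32666015625, 176.6951904296875), (67.56966400146484, 68.04684448242188), 44.32027816772461)
axis [ 0.56623277 -0.03903452  0.05      ]
bracketmid [ 0.681  -0.0568  0.08  ]
parking top [0.531  0.2718 0.04  ]
knob [0.5326 0.2741 0.08  ]
hole [0.6498 0.0071 0.05  ]
ball [ 0.5203 -0.2259  0.04  ]
scene knob [0.5377 0.276  0.082 ]
```

View pics/crop.png

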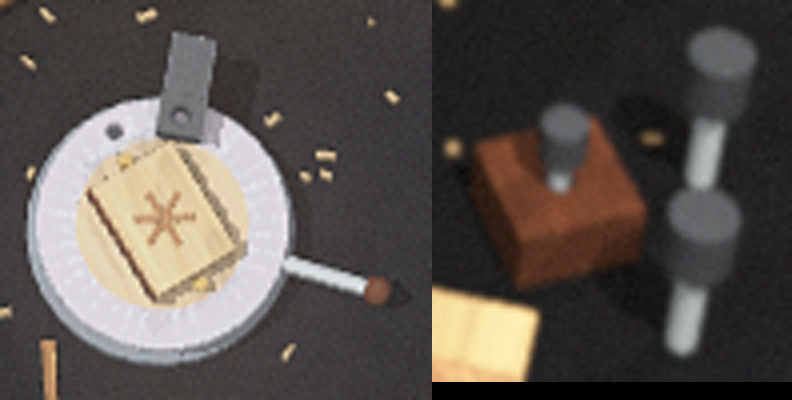

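The crop confirms it: the short pin stands in the block at (565,140), and the two look-alikes are taller and free-standing. On the left, the guide mouth is at (181,115) and the ring's hole at (114,131), about 30° anticlockwise of the guide. I'm moving above the pin now and will refine with the wrist camera.

{"name": "play_rows", "arguments": {
  "increments": [
    [[1.3, -0.96, 0, 0, 0, 0], [2.7, -1.9, 0, 0, 0, 0], [4.0, -2.9, -0.2, 0, 0, 0], [5.3, -3.8, -0.4, 0, 0, 0], [6.6, -4.8, -0.6, 0, 0, 0], [8, -5.8, -0.8, 0, 0, 0], [9.3, -6.7, -1, 0, 0, 0], [10.57, -7.7, -1, 0, 0, 0]]
  ],
  "hand": 60,
  "newtons": 30
}}

```text
time_s: 1.7
eef_pos: [0.535, 0.2736, 0.2007]
ee_rot: [-3.141, -0.001, 2.736]
ft_force: [1.0, 0.3, -0.3]
gripper_width: 0.0603
finger_force: 0.0
```

```bash
cat >> h.py <<'E'
from scipy.spatial.transform import Rotation as Ro
def wsnap(name=None):
    st=status.get_state(); s=snap('wrist',name)
    T=np.eye(4);T[:3,:3]=Ro.from_euler('xyz',st['ee_rot']).as_matrix();T[:3,3]=st['eef_pos']
    s['camera_from_world']=np.linalg.inv(T@s['hand_eye']); return s,st
E
python3 - <<'E'
from h import *
s,st=wsnap('w1'); print(st['eef_pos'],st['ee_rot'],st['time_s'],st['gripper_width'],st['ft_force'])
M=s['camera_from_world'];print((-M[:3,:3].T@M[:3,3]).round(3))
for n in('pin','parking'):
    for r in recognise('wrist',n)[:4]:
        b=r['bbox'];print(n,np.round(b),r['conf'],world(s,(b[0]+b[2])/2,(b[1]+b[3])/2,.082).round(4))
for x in[(.5326,.2741,.082),(.5377,.276,.082)]: print(pix(s,x))
t=snap('top');
for n,u,v,z in [('guide',267.25,148.75,.08),('ringc',262.5,175.9,.05),('hole',250.5,152.75,.05),('ball',316.5,192.5,.04)]: print(n,world(t,u,v,z).round(4))
E
```

```text
[0.53496081 0.27362204 0.20069441] [-3.14122142e+00 -8.04014988e-04  2.73646664e+00] 1.7 0.06034144033906174 [ 1.0105899   0.27368433 -0.26202289]
[0.474 0.3   0.343]
pin [317. 115. 373. 157.] 0.87 [0.5225 0.3698 0.082 ]
pin [245. 172. 270. 196.] 0.64 [0.5335 0.275  0.082 ]
pin [205.  71. 250. 119.] 0.62 [0.4449 0.2825 0.082 ]
parking [220. 138. 295. 211.] 0.83 [0.5239 0.2784 0.082 ]
[256.6465721 183.7564076]
[260.38856003 187.57260437]
guide [ 0.6578 -0.0522  0.08  ]
ringc [ 0.569  -0.0396  0.05  ]
hole [0.6484 0.0039 0.05  ]
ball [ 0.5186 -0.2271  0.04  ]
```

View pics/w1.png

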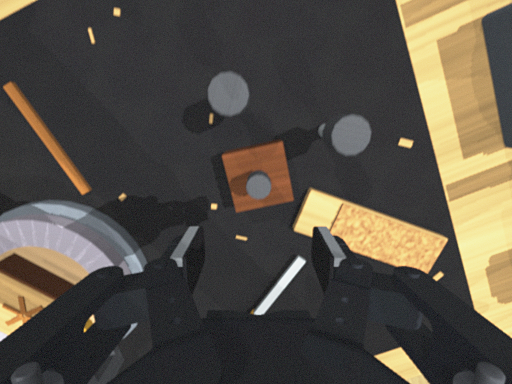

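The wrist view shows the block with the short pin's knob at (258,185), and the look-alikes at (228,93) and (351,135). The position agrees with the top view to within 2 mm. Descending to grasp.

{"name": "play_rows", "arguments": {
  "increments": [
    [[0, 0.06, -1, 0, 0, 0], [0, 0.06, -2.2, 0, 0, 0], [0, 0.06, -3.4, 0, 0, 0], [0, 0.06, -4.4, 0, 0, 0], [0, 0.06, -4.9, 0, 0, 0], [0, 0.06, -4.9, 0, 0, 0]]
  ]
}}

```text
time_s: 2.65
eef_pos: [0.5328, 0.277, 0.0536]
ee_rot: [-3.14, -0.002, 2.738]
ft_force: [0.3, 0.3, 0.2]
gripper_width: 0.0597
finger_force: 0.0
```

{"name": "play_rows", "arguments": {
  "increments": [
    [[0, 0, 0, 0, 0, 0], [0, 0, 0, 0, 0, 0], [0, 0, 0, 0, 0, 0], [0, 0, 0, 0, 0, 0]]
  ],
  "hand": 15,
  "newtons": 40
}}

```text
time_s: 3.15
eef_pos: [0.5354, 0.2767, 0.056]
ee_rot: [3.139, 0.002, 2.736]
ft_force: [-0.2, -0.4, 6.4]
gripper_width: 0.025
finger_force: 39.5
```

{"name": "play_rows", "arguments": {
  "increments": [
    [[0, 0, 0.4, 0, 0, 0], [0, 0, 1, 0, 0, 0], [0, 0, 2, 0, 0, 0], [0, 0, 3.2, 0, 0, 0], [0, 0, 4.4, 0, 0, 0], [0, 0, 4.4, 0, 0, 0]]
  ]
}}

```text
time_s: 3.9
eef_pos: [0.5367, 0.2772, 0.1911]
ee_rot: [3.134, 0.006, 2.736]
ft_force: [0.4, -0.9, -0.8]
gripper_width: 0.0245
finger_force: 39.5
```

Run:
```python
from h import *
s,st=wsnap('w2'); print(st['eef_pos'],st['ee_rot'],st['gripper_width'],st['ft_force'])
S=snap('scene');t=snap('top')
for c in('scene','top'):
  for r in recognise(c,'pin')[:4]: print(c,np.round(r['bbox']),r['conf'])
p=st['eef_pos']
print('expected foot/knob top', pix(S,p+[0,0,-.043]),pix(S,p+[0,0,.029]),pix(t,p+[0,0,.029]))
a=cv2.resize(S['color'][160:300,250:380],None,fx=4,fy=4,interpolation=cv2.INTER_CUBIC)
cv2.imwrite('pics/held.png',a[:,:,::-1])
```

```text
[0.53668717 0.2771923  0.1910762 ] [3.13443135 0.00561704 2.73571791] 0.02449570280671871 [ 0.4322706  -0.92122245 -0.81252099]
scene [331. 232. 352. 267.] 0.94
scene [332. 267. 350. 306.] 0.73
scene [306. 207. 316. 235.] 0.45
expected foot/knob top [311.55658832 231.84432455] [314.42149875 207.75581368] [160.64902112 174.7262031 ]
```

View pics/held.png

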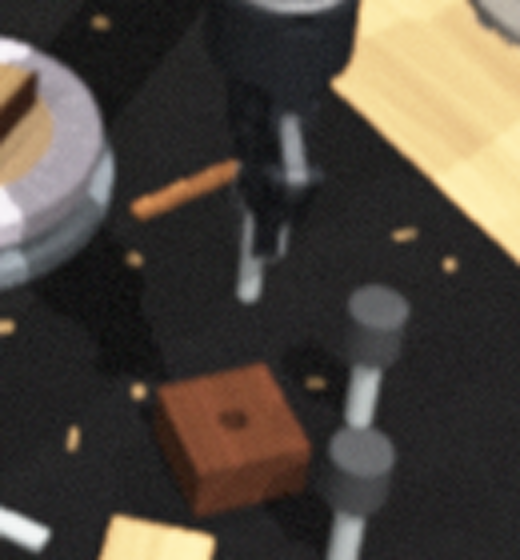

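The pin is held upright at (249,298) with its foot clear, the block's hole is empty and the look-alikes are untouched. Carrying it over the guide.

{"name": "play_rows", "arguments": {
  "increments": [
    [[0.3, -0.8, 0, 0, 0, 0], [0.9, -2.3, 0, 0, 0, 0], [1.5, -4.0, 0, 0, 0, 0], [2.1, -5.7, 0, 0, 0, 0], [2.8, -7.4, 0, 0, 0, 0], [3.4, -9.1, 0, 0, 0, 0], [3.9, -10.4, 0, 0, 0, 0], [4.07, -10.94, 0, 0, 0, 0]]
  ]
}}

```text
time_s: 5.15
eef_pos: [0.6557, -0.0562, 0.1847]
ee_rot: [-3.138, -0.002, 2.731]
ft_force: [-0.5, 0.6, -1.2]
gripper_width: 0.0246
finger_force: 39.5
```

{"name": "play_rows", "arguments": {
  "increments": [
    [[0, 0, -0.5, 0, 0, 0], [0, 0, -0.8, 0, 0, 0], [0, 0, -0.8, 0, 0, 0], [0, 0, -0.8, 0, 0, 0]]
  ]
}}

```text
time_s: 5.65
eef_pos: [0.6563, -0.0503, 0.1625]
ee_rot: [3.141, -0.0, 2.738]
ft_force: [0.2, -0.3, -1.2]
gripper_width: 0.0248
finger_force: 39.5
```

Run:
```python
from h import *
for i in range(4):
  s,st=wsnap('w3'); print(st['eef_pos'].round(4),st['ee_rot'].round(4),st['q'].round(4)[6],st['ft_force'].round(1))
S=snap('scene');p=st['eef_pos']
for n,q in(('foot',p-[0,0,.046]),('guide',np.array([.6578,-.0522,.08]))): print(n,pix(s,q),pix(S,q))
a=cv2.resize(s['color'],(600,450),interpolation=cv2.INTER_CUBIC)
b=cv2.resize(S['color'][130:250,160:210+20],None,fx=3,fy=3,interpolation=cv2.INTER_CUBIC)
o=np.zeros((450,600+b.shape[1],3),np.uint8);o[:,:600]=a;o[:b.shape[0],600:]=b
cv2.imwrite('pics/w3c.png',o[:,:800,::-1]);print(o.shape)
```

```text
[ 0.6563 -0.0503  0.1625] [ 3.1408e+00 -1.0000e-04  2.7383e+00] 1.3323 [ 0.2 -0.3 -1.2]
[ 0.6565 -0.0508  0.1628] [3.1409e+00 7.0000e-04 2.7376e+00] 1.3324 [ 0.7 -0.8 -0.2]
[ 0.6566 -0.0513  0.163 ] [3.1409e+00 1.1000e-03 2.7370e+00] 1.3324 [ 0.7  0.2 -0.9]
[ 0.6566 -0.0516  0.163 ] [3.1411e+00 1.2000e-03 2.7366e+00] 1.3324 [-0.9 -0.9 -0.2]
foot [256.81366851 210.0179011 ] [204.18653824 178.00500195]
guide [256.82234875 197.34021137] [204.49691633 188.81428044]
(450, 810, 3)
```

View pics/w3c.png

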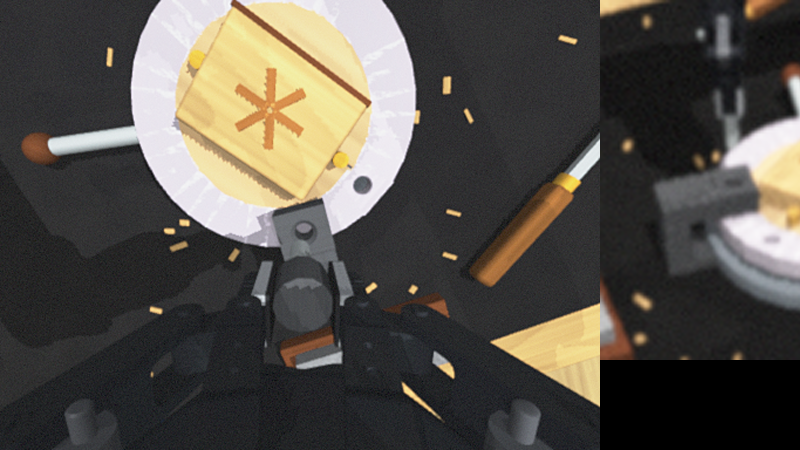

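Run:
```python
from h import *
s,st=wsnap(); S=snap('scene');p=st['eef_pos']
print('guide from wrist',world(s,259.4,197.1,.08).round(4),s['fx'], p.round(4))
a=cv2.resize(s['color'][165:290,215:305],None,fx=4.6,fy=4.6,interpolation=cv2.INTER_CUBIC)
b=cv2.resize(S['color'][135:215,170:235],None,fx=5.8,fy=5.8,interpolation=cv2.INTER_CUBIC)
h=max(a.shape[0],b.shape[0]);o=np.zeros((h,a.shape[1]+b.shape[1],3),np.uint8);o[:a.shape[0],:a.shape[1]]=a;o[:b.shape[0],a.shape[1]:]=b
o=np.clip(o.astype(float)*1.5,0,255).astype(np.uint8)
cv2.imwrite('pics/w4.png',o[:,:,::-1]);print(a.shape,o.shape)
for q in ((p-[0,0,.046]),(p+[0,0,.026]),np.array([.6578,-.0522,.08])): print((pix(s,q)-[215,165])*4.6,(pix(S,q)-[170,135])*5.8+[a.shape[1],0])
```

```text
guide from wrist [ 0.6583 -0.0505  0.08  ] 268.82654463477235 [ 0.6565 -0.052   0.1628]
(575, 414, 3) (575, 791, 3)
[192.4019784  207.15142717] [612.14702508 249.1576747 ]
[190.22714659 435.66605944] [602.58924832 120.24020731]
[194.74920883 148.78717707] [614.08211474 312.12282656]
```

View pics/w4.png

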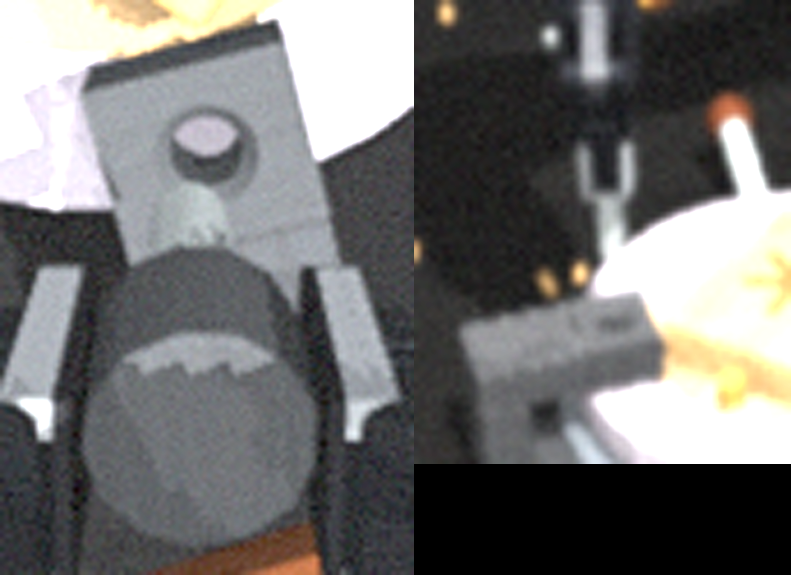

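The wrist crop shows the foot's tip at (191,208) as predicted, so the pin is straight. The guide mouth is at (211,151), about 4 px right of where I predicted it. I'll shift by about +2 mm in x and +2.5 mm in y, and go lower.

{"name": "play_rows", "arguments": {
  "increments": [
    [[0.07, 0.08, -0.3, 0, 0, 0], [0.07, 0.08, -0.6, 0, 0, 0], [0.07, 0.08, -0.9, 0, 0, 0], [0.07, 0.08, -0.9, 0, 0, 0], [0.07, 0.08, -0.9, 0, 0, 0]]
  ]
}}

```text
time_s: 6.62
eef_pos: [0.6585, -0.0497, 0.1353]
ee_rot: [-3.142, 0.0, 2.736]
ft_force: [0.4, 0.1, -0.3]
gripper_width: 0.0246
finger_force: 39.5
```

Run:
```python
from h import *
s,st=wsnap(); S=snap('scene');p=st['eef_pos']; print(p.round(4),st['ft_force'].round(1))
a=cv2.resize(s['color'][175:265,215:305],None,fx=4.6,fy=4.6,interpolation=cv2.INTER_CUBIC)
b=cv2.resize(S['color'][150:215,170:235],None,fx=5.8,fy=5.8,interpolation=cv2.INTER_CUBIC)
h=max(a.shape[0],b.shape[0]);o=np.zeros((h,a.shape[1]+b.shape[1],3),np.uint8);o[:a.shape[0],:a.shape[1]]=a;o[:b.shape[0],a.shape[1]:]=b
o=np.clip(o.astype(float)*1.5,0,255).astype(np.uint8)
cv2.imwrite('pics/w5.png',o[:,:,::-1]);print(a.shape,o.shape)
for q in ((p-[0,0,.046]),np.array([*p[:2],.08]),np.array([p[0]+.003,p[1],.08]),np.array([p[0],p[1]+.003,.08])): print((pix(s,q)-[215,175])*4.6,(pix(S,q)-[170,150])*5.8+[a.shape[1],0])
```

```text
[ 0.6585 -0.0497  0.1353] [ 0.4  0.1 -0.3]
(414, 414, 3) (414, 791, 3)
[192.48785451 161.32702756] [613.6216949  212.90223352]
[192.67691762 142.86581052] [614.79023273 228.52065688]
[199.67943603 158.35318595] [608.84125925 230.41117882]
[209.06268138 136.19715978] [617.38299681 232.14526288]
```

View pics/w5.png

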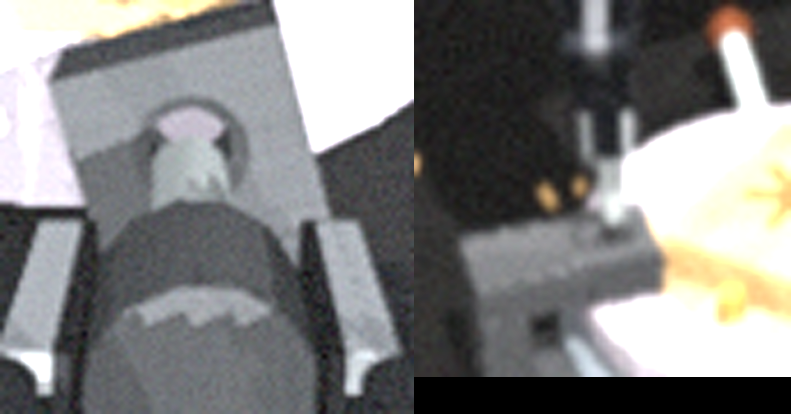

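The wrist crop shows the foot at (190,161) entering the mouth, which is centred near (197,142). Only about 1 mm of +y remains, well within the chamfer. Descending slowly.

{"name": "play_rows", "arguments": {
  "increments": [
    [[0.01, 0.03, -0.1, 0, 0, 0], [0.01, 0.03, -0.2, 0, 0, 0], [0.01, 0.03, -0.3, 0, 0, 0], [0.01, 0.03, -0.4, 0, 0, 0], [0.01, 0.03, -0.5, 0, 0, 0], [0.01, 0.03, -0.5, 0, 0, 0]]
  ]
}}

```text
time_s: 7.48
eef_pos: [0.6586, -0.0489, 0.1199]
ee_rot: [-3.141, -0.0, 2.736]
ft_force: [0.1, -0.0, -1.2]
gripper_width: 0.0246
finger_force: 39.5
```

{"name": "play_rows", "arguments": {
  "increments": [
    [[0, 0, -0.12, 0, 0, 0], [0, 0, -0.24, 0, 0, 0], [0, 0, -0.36, 0, 0, 0], [0, 0, -0.48, 0, 0, 0], [0, 0, -0.6, 0, 0, 0], [0, 0, -0.6, 0, 0, 0], [0, 0, -0.6, 0, 0, 0]]
  ]
}}

```text
time_s: 8.35
eef_pos: [0.6586, -0.0491, 0.1022]
ee_rot: [-3.141, -0.0, 2.736]
ft_force: [0.0, -0.5, -0.6]
gripper_width: 0.0249
finger_force: 39.5
```

{"name": "play_rows", "arguments": {
  "increments": [
    [[0, 0, -0.05, 0, 0, 0], [0, 0, -0.1, 0, 0, 0], [0, 0, -0.15, 0, 0, 0], [0, 0, -0.15, 0, 0, 0]]
  ]
}}

```text
time_s: 8.85
eef_pos: [0.6587, -0.0491, 0.0977]
ee_rot: [-3.141, 0.0, 2.736]
ft_force: [1.0, -2.3, -1.3]
gripper_width: 0.0243
finger_force: 39.6
```

{"name": "play_rows", "arguments": {
  "increments": [
    [[0, 0, 0, 0, 0, 0], [0, 0, 0, 0, 0, 0], [0, 0, 0, 0, 0, 0], [0, 0, 0, 0, 0, 0]]
  ],
  "hand": 55
}}

```text
time_s: 9.35
eef_pos: [0.6587, -0.0485, 0.0978]
ee_rot: [3.141, -0.0, 2.736]
ft_force: [-0.3, -0.4, -1.0]
gripper_width: 0.055
finger_force: 0.0
```

{"name": "play_rows", "arguments": {
  "increments": [
    [[0, 0, 0.5, 0, 0, 0], [0, 0, 1.5, 0, 0, 0], [0, 0, 2.5, 0, 0, 0], [0, 0, 2.5, 0, 0, 0]]
  ]
}}

```text
time_s: 9.85
eef_pos: [0.6613, -0.0493, 0.1775]
ee_rot: [3.139, 0.008, 2.736]
ft_force: [0.5, -0.6, -0.0]
gripper_width: 0.0547
finger_force: 0.0
```

Run:
```python
from h import *
s,st=wsnap(); S=snap('scene');t=snap('top'); print(st['eef_pos'].round(4),st['ee_rot'])
a=cv2.resize(s['color'][120:300,180:320],None,fx=2.8,fy=2.8,interpolation=cv2.INTER_CUBIC)
b=cv2.resize(S['color'][140:225,170:235],None,fx=5.8,fy=5.8,interpolation=cv2.INTER_CUBIC)
h=max(a.shape[0],b.shape[0]);o=np.zeros((h,a.shape[1]+b.shape[1],3),np.uint8);o[:a.shape[0],:a.shape[1]]=a;o[:b.shape[0],a.shape[1]:]=b
o=np.clip(o.astype(float)*1.5,0,255).astype(np.uint8)
cv2.imwrite('pics/w6.png',o[:,:,::-1]);print(o.shape)
for z in (.122,.106):print(z,pix(s,(.6587,-.0488,z)),pix(S,(.6587,-.0488,z)))
for r in recognise('wrist','pin')[:3]+recognise('scene','pin'): print(np.round(r['bbox']),r['conf'])
ax=np.array([.569,-.0396])
th=np.arctan2(-.2271+.0396,.5186-.569);print('spoke',th)
r90=.193
for d in np.arange(0,-.95,-.1):
  a=th+d; u=np.array([np.cos(a),np.sin(a)]); n=np.array([-u[1],u[0]])
  print(round(d,2),'spoke pt',(ax+.15*u).round(4),'ccw normal',n.round(3))
```

```text
[ 0.6613 -0.0493  0.1775] [3.13881171 0.00814915 2.73581934]
(504, 769, 3)
0.122 [255.94605886 202.33664729] [203.77552355 177.30943166]
0.106 [256.01999035 196.30748694] [204.13045083 182.0598892 ]
[238. 182. 271. 218.] 0.87
[330. 268. 348. 302.] 0.88
[334. 230. 350. 266.] 0.84
[198. 173. 209. 194.] 0.41
spoke -1.833389359886152
0.0 spoke pt [ 0.5301 -0.1845] ccw normal [ 0.966 -0.26 ]
-0.1 spoke pt [ 0.5158 -0.1798] ccw normal [ 0.935 -0.355]
-0.2 spoke pt [ 0.5021 -0.1738] ccw normal [ 0.895 -0.446]
-0.3 spoke pt [ 0.489  -0.1665] ccw normal [ 0.846 -0.533]
-0.4 spoke pt [ 0.4767 -0.1579] ccw normal [ 0.788 -0.615]
-0.5 spoke pt [ 0.4654 -0.1481] ccw normal [ 0.723 -0.691]
-0.6 spoke pt [ 0.4551 -0.1372] ccw normal [ 0.65 -0.76]
-0.7 spoke pt [ 0.4459 -0.1253] ccw normal [ 0.571 -0.821]
-0.8 spoke pt [ 0.438  -0.1126] ccw normal [ 0.487 -0.874]
-0.9 spoke pt [ 0.4313 -0.0991] ccw normal [ 0.397 -0.918]
```

View pics/w6.png

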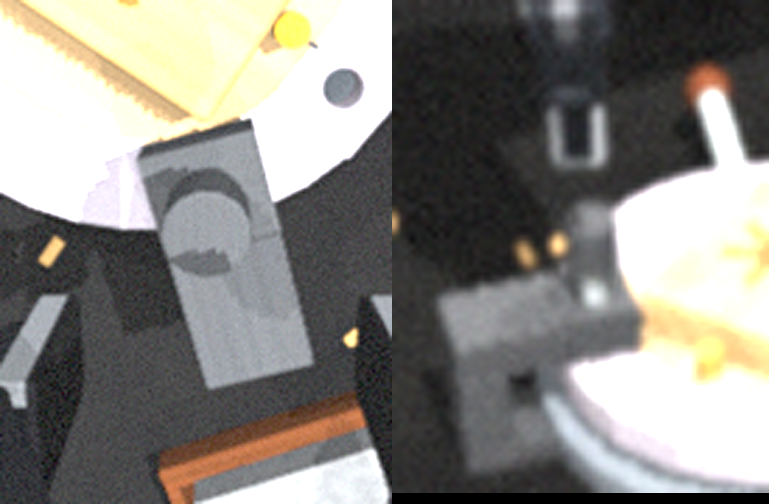

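The wrist and scene crops show the pin standing in the guide, its knob at (205,230) proud of the bracket and a short length of bright shank visible at (593,295), so the foot is on the ring. Next I close the fingers and go to the anticlockwise side of the spoke.

{"name": "play_rows", "arguments": {
  "increments": [
    [[-0.5, -0.8, 0.3, 0, 0, 0], [-1.4, -2.0, 0.3, 0, 0, 0], [-2.3, -3.4, 0.3, 0, 0, 0], [-3.0, -4.5, 0.0, 0, 0, 0], [-3.23, -4.8, -0.5, 0, 0, 0.8], [-3.23, -4.8, -1.5, 0, 0, 1.6]]
  ],
  "hand": 0
}}

```text
time_s: 10.85
eef_pos: [0.5612, -0.1951, 0.1279]
ee_rot: [-3.141, 0.002, 2.874]
ft_force: [0.9, -0.0, 0.0]
gripper_width: 0.0001
finger_force: 0.0
```

{"name": "play_rows", "arguments": {
  "increments": [
    [[0, 0, -1, 0, 0, 0], [0, 0, -2, 0, 0, 0], [0, 0, -3, 0, 0, 0], [0, 0, -3.45, 0, 0, 0], [0, 0, -3.45, 0, 0, 0], [0, 0, -3.45, 0, 0, 0]]
  ]
}}

```text
time_s: 11.6
eef_pos: [0.5628, -0.1932, 0.0255]
ee_rot: [-3.141, 0.002, 2.875]
ft_force: [0.3, -0.2, 0.3]
gripper_width: 0.0003
finger_force: 0.0
```

Run:
```python
from h import *
t=snap('top');st=status.get_state();print(st['eef_pos'].round(4),st['ee_rot'].round(3),st['ft_force'].round(1),st['gripper_width'],st['time_s'])
# spoke ball colour
hsv=cv2.cvtColor(t['color'],cv2.COLOR_RGB2HSV)[170:215,295:340]
m=((hsv[...,0]<12)&(hsv[...,1]>100)).astype(np.uint8)
y,x=np.nonzero(m);print(len(x),world(t,x.mean()+295,y.mean()+170,.04))
```

```text
[ 0.563  -0.1932  0.0257] [-3.141e+00  3.000e-03  2.875e+00] [0.  0.4 0.6] 9.438538379031715e-06 11.65
0 [nan nan nan]<stdin>:6: RuntimeWarning: Mean of empty slice.
  ret = ret.dtype.type(ret / rcount)
```

```bash
cat > arc.py <<'E'
import numpy as np,sys
ax=np.array([.569,-.0396]);th=-1.833
p0=np.array([float(sys.argv[1]),float(sys.argv[2])]);c=float(sys.argv[3]);w0=float(sys.argv[4])
for d in np.arange(float(sys.argv[5]),float(sys.argv[6])-1e-6,float(sys.argv[7])):
  a=th+d;u=np.array([np.cos(a),np.sin(a)]);n=np.array([-u[1],u[0]])
  print(round(d,3),((ax+.15*u+n*c-p0)/.03).round(2),'wz',round(np.degrees(d-w0)/5,2))
E
python3 arc.py .563 -.1932 .018 0 0 -.95 -.05
```

```text
0.0 [-0.52  0.14] wz 0.0
-0.05 [-0.76  0.18] wz -0.57
-0.1 [-1.01  0.23] wz -1.15
-0.15 [-1.25  0.3 ] wz -1.72
-0.2 [-1.49  0.38] wz -2.29
-0.25 [-1.73  0.47] wz -2.86
-0.3 [-1.96  0.57] wz -3.44
-0.35 [-2.18  0.68] wz -4.01
-0.4 [-2.4   0.81] wz -4.58
-0.45 [-2.61  0.94] wz -5.16
-0.5 [-2.82  1.09] wz -5.73
-0.55 [-3.02  1.25] wz -6.3
-0.6 [-3.21  1.41] wz -6.88
-0.65 [-3.39  1.59] wz -7.45
-0.7 [-3.56  1.77] wz -8.02
-0.75 [-3.72  1.96] wz -8.59
-0.8 [-3.87  2.16] wz -9.17
-0.85 [-4.02  2.37] wz -9.74
-0.9 [-4.15  2.58] wz -10.31
-0.95 [-4.27  2.8 ] wz -10.89
```

{"name": "play_rows", "arguments": {
  "increments": [
    [[-0.3, 0.08, 0, 0, 0, 0], [-0.52, 0.14, 0, 0, 0, 0], [-0.76, 0.18, 0, 0, 0, -0.6], [-1.01, 0.23, 0, 0, 0, -1.1], [-1.25, 0.3, 0, 0, 0, -1.7], [-1.49, 0.38, 0, 0, 0, -2.3], [-1.73, 0.47, 0, 0, 0, -2.9], [-1.96, 0.57, 0, 0, 0, -3.4]]
  ]
}}

```text
time_s: 12.65
eef_pos: [0.5035, -0.1755, 0.0249]
ee_rot: [3.141, 0.002, 2.577]
ft_force: [2.2, 0.4, 0.3]
gripper_width: 0.0002
finger_force: 0.8
```

Run:
```python
from h import *
t=snap('top');st=status.get_state();print(st['eef_pos'].round(4),st['ee_rot'].round(3),st['ft_force'].round(1),st['time_s'])
# ring hole: dark spot on the ring, sample along the 90 mm circle
ax=np.array([.569,-.0396]);g=cv2.cvtColor(t['color'],cv2.COLOR_RGB2GRAY).astype(np.float32)
for a in np.arange(-.2,.8,.04):
  q=pix(t,(*(ax+.09*np.array([np.cos(a),np.sin(a)])),.05)); print(round(a,2),int(cv2.getRectSubPix(g,(1,1),tuple(map(float,q)))[0,0]),end=' | ')
```

```text
[ 0.5021 -0.1749  0.0247] [ 3.141 -0.     2.576] [-0.4  0.8  1.1] 12.7
-0.2 75 | -0.16 73 | -0.12 75 | -0.08 79 | -0.04 104 | 0.0 118 | 0.04 114 | 0.08 135 | 0.12 195 | 0.16 95 | 0.2 96 | 0.24 90 | 0.28 125 | 0.32 221 | 0.36 219 | 0.4 219 | 0.44 212 | 0.48 212 | 0.52 220 | 0.56 214 | 0.6 212 | 0.64 215 | 0.68 213 | 0.72 204 | 0.76 201 |
```

The contact works: the hole has turned from 0.50 to 0.21 rad, with the guide at about -0.105. Continuing, and slowing near the hole.

{"name": "play_rows", "arguments": {
  "increments": [
    [[-0.22, 0.11, 0, 0, 0, -0.6], [-0.44, 0.24, 0, 0, 0, -1.2], [-0.65, 0.37, 0, 0, 0, -1.7], [-0.76, 0.44, 0, 0, 0, -2.0], [-0.82, 0.48, 0, 0, 0, -2.2], [-0.86, 0.52, 0, 0, 0, -2.3], [-0.86, 0.52, 0, 0, 0, -2.3]]
  ]
}}

```text
time_s: 13.58
eef_pos: [0.4772, -0.1602, 0.0244]
ee_rot: [-3.141, 0.0, 2.378]
ft_force: [1.1, -1.2, 0.7]
gripper_width: 0.0001
finger_force: 0.6
```

```bash
python3 arc.py .4784 -.1605 .018 -.5 -.5 -.8 -.0125
```

```text
-0.5 [ 0. -0.] wz 0.0
-0.512 [-0.05  0.04] wz -0.14
-0.525 [-0.1   0.08] wz -0.29
-0.537 [-0.15  0.12] wz -0.43
-0.55 [-0.2   0.16] wz -0.57
-0.562 [-0.24  0.2 ] wz -0.72
-0.575 [-0.29  0.24] wz -0.86
-0.587 [-0.34  0.28] wz -1.0
-0.6 [-0.39  0.32] wz -1.15
-0.612 [-0.43  0.36] wz -1.29
-0.625 [-0.48  0.41] wz -1.43
-0.637 [-0.52  0.45] wz -1.58
-0.65 [-0.57  0.5 ] wz -1.72
-0.662 [-0.61  0.54] wz -1.86
-0.675 [-0.65  0.59] wz -2.01
-0.687 [-0.7   0.63] wz -2.15
-0.7 [-0.74  0.68] wz -2.29
-0.712 [-0.78  0.73] wz -2.44
-0.725 [-0.82  0.77] wz -2.58
-0.737 [-0.86  0.82] wz -2.72
-0.75 [-0.9   0.87] wz -2.86
-0.762 [-0.94  0.92] wz -3.01
-0.775 [-0.98  0.97] wz -3.15
-0.787 [-1.02  1.02] wz -3.29
-0.8 [-1.05  1.07] wz -3.44
```

{"name": "play_rows", "arguments": {
  "increments": [
    [[-0.05, 0.04, 0, 0, 0, -0.15], [-0.1, 0.08, 0, 0, 0, -0.3], [-0.15, 0.12, 0, 0, 0, -0.45], [-0.2, 0.16, 0, 0, 0, -0.6], [-0.24, 0.2, 0, 0, 0, -0.7]]
  ]
}}

```text
time_s: 14.2
eef_pos: [0.4696, -0.154, 0.0242]
ee_rot: [-3.141, -0.0, 2.316]
ft_force: [0.5, -1.4, 0.7]
gripper_width: 0.0
finger_force: 0.7
```

{"name": "play_rows", "arguments": {
  "increments": [
    [[-0.03, 0.02, 0, 0, 0, -0.1], [-0.05, 0.04, 0, 0, 0, -0.15], [-0.07, 0.06, 0, 0, 0, -0.2], [-0.1, 0.08, 0, 0, 0, -0.3]]
  ]
}}

```text
time_s: 14.7
eef_pos: [0.4669, -0.1516, 0.0242]
ee_rot: [-3.141, -0.0, 2.29]
ft_force: [0.5, -2.2, 0.2]
gripper_width: 0.0001
finger_force: 0.7
```

{"name": "play_rows", "arguments": {
  "increments": [
    [[-0.025, 0.02, 0, 0, 0, -0.1], [-0.05, 0.04, 0, 0, 0, -0.15], [-0.07, 0.06, 0, 0, 0, -0.2]]
  ]
}}

```text
time_s: 15.08
eef_pos: [0.4648, -0.1498, 0.0243]
ee_rot: [-3.142, -0.0, 2.273]
ft_force: [1.2, -0.7, 0.7]
gripper_width: 0.0001
finger_force: 0.7
```

{"name": "play_rows", "arguments": {
  "increments": [
    [[-0.025, 0.02, 0, 0, 0, -0.1], [-0.05, 0.045, 0, 0, 0, -0.15]]
  ]
}}

```text
time_s: 15.32
eef_pos: [0.4634, -0.1483, 0.0243]
ee_rot: [3.141, -0.0, 2.26]
ft_force: [1.1, -1.0, -0.0]
gripper_width: -0.0001
finger_force: 0.7
```

{"name": "play_rows", "arguments": {
  "increments": [
    [[-0.025, 0.02, 0, 0, 0, -0.1], [-0.05, 0.045, 0, 0, 0, -0.15]]
  ]
}}

```text
time_s: 15.58
eef_pos: [0.4619, -0.1469, 0.0243]
ee_rot: [3.141, -0.0, 2.247]
ft_force: [1.2, -0.7, -0.1]
gripper_width: 0.0001
finger_force: 0.6
```

{"name": "play_rows", "arguments": {
  "increments": [
    [[-0.025, 0.02, 0, 0, 0, -0.1], [-0.045, 0.045, 0, 0, 0, -0.15]]
  ]
}}

```text
time_s: 15.82
eef_pos: [0.4606, -0.1457, 0.0243]
ee_rot: [3.141, 0.0, 2.234]
ft_force: [0.8, -0.5, -0.3]
gripper_width: -0.0001
finger_force: 0.6
```

{"name": "play_rows", "arguments": {
  "increments": [
    [[-0.025, 0.02, 0, 0, 0, -0.1], [-0.045, 0.045, 0, 0, 0, -0.15]]
  ]
}}

```text
time_s: 16.08
eef_pos: [0.4592, -0.1444, 0.0243]
ee_rot: [3.142, 0.0, 2.221]
ft_force: [1.2, -1.1, 0.2]
gripper_width: 0.0001
finger_force: 0.6
```

Run:
```python
from h import *
S=snap('scene');st=status.get_state();print(st['eef_pos'].round(4),st['ft_force'].round(1))
print([ (np.round(r['bbox'],1),r['conf']) for r in recognise('scene','pin')])
g=cv2.cvtColor(S['color'],cv2.COLOR_RGB2GRAY)
for x in(202,204,206): print(g[165:200,x])
t=snap('top');ax=np.array([.569,-.0396]);g=cv2.cvtColor(t['color'],cv2.COLOR_RGB2GRAY).astype(np.float32)
print([int(cv2.getRectSubPix(g,(1,1),tuple(map(float,pix(t,(*(ax+.09*np.array([np.cos(a),np.sin(a)])),.05)))))[0,0]) for a in np.arange(-.1,.4,.04)])
```

```text
[ 0.4591 -0.1443  0.0243] [1.6 0.2 0.6]
[(array([331.3, 264.5, 347.6, 303.1]), 0.79), (array([197.7, 153.6, 276.7, 223.2]), 0.57), (array([196.6, 178.7, 208.9, 194.1]), 0.54)]
[ 33  36  37  39  34  34  34  35  35  34  33  35  32  40  55  78  98 101
 102  99  83  65  67  60  61  63  66  73  81  89  82  71  71  65  67]
[ 35  35  36  32  37  36  30  32  37  33  34  35  43  71 103 111 103 104
 105 100  90  72  67  67  67  65  68  72  86  89  80  67  68  67  67]
[ 36  32  32  37  32  32  34  33  33  32  41  68 125 178 191 161 121 107
 102  97  81  69  65  64  65  62  69  85  93  86  73  68  67  66  69]
[83, 81, 97, 116, 123, 164, 212, 218, 215, 213, 218, 224, 215]
```

The knob's top in the scene view fell from row 173 to 179 (about 16 mm), and no bright shank shows, so the pin has dropped. Now I take up the play and lean on the spoke.

{"name": "play_rows", "arguments": {
  "increments": [
    [[-0.025, 0.02, 0, 0, 0, 0], [-0.045, 0.045, 0, 0, 0, 0]]
  ]
}}

```text
time_s: 16.48
eef_pos: [0.458, -0.1432, 0.0243]
ee_rot: [3.141, 0.0, 2.221]
ft_force: [1.5, -1.5, -0.5]
gripper_width: -0.0001
finger_force: 0.7
```

{"name": "play_rows", "arguments": {
  "increments": [
    [[-0.02, 0.02, 0, 0, 0, 0], [-0.03, 0.035, 0, 0, 0, 0]]
  ]
}}

```text
time_s: 16.73
eef_pos: [0.457, -0.142, 0.0244]
ee_rot: [3.141, 0.0, 2.221]
ft_force: [1.5, -1.0, -0.4]
gripper_width: 0.0001
finger_force: 0.7
```

{"name": "play_rows", "arguments": {
  "increments": [
    [[-0.02, 0.02, 0, 0, 0, 0], [-0.02, 0.02, 0, 0, 0, 0]]
  ]
}}

```text
time_s: 16.98
eef_pos: [0.4566, -0.1416, 0.0244]
ee_rot: [3.141, 0.001, 2.221]
ft_force: [3.3, -0.5, -0.4]
gripper_width: 0.0
finger_force: 1.0
```

{"name": "play_rows", "arguments": {
  "increments": [
    [[-0.02, 0.02, 0, 0, 0, 0], [-0.02, 0.02, 0, 0, 0, 0]]
  ]
}}

```text
time_s: 17.23
eef_pos: [0.4563, -0.1413, 0.0245]
ee_rot: [3.141, 0.001, 2.221]
ft_force: [3.3, -1.9, -1.6]
gripper_width: 0.0001
finger_force: 1.7
```

{"name": "play_rows", "arguments": {
  "increments": [
    [[-0.03, 0.03, 0, 0, 0, 0], [-0.03, 0.03, 0, 0, 0, 0]]
  ]
}}

```text
time_s: 17.48
eef_pos: [0.456, -0.1409, 0.0246]
ee_rot: [3.141, 0.003, 2.221]
ft_force: [5.0, -3.2, -3.4]
gripper_width: 0.0002
finger_force: 2.5
```

{"name": "play_rows", "arguments": {
  "increments": [
    [[-0.03, 0.03, 0, 0, 0, 0], [-0.03, 0.03, 0, 0, 0, 0]]
  ]
}}

```text
time_s: 17.73
eef_pos: [0.4558, -0.1407, 0.0247]
ee_rot: [3.14, 0.005, 2.22]
ft_force: [6.0, -4.5, -3.5]
gripper_width: 0.0001
finger_force: 3.2
```

{"name": "play_rows", "arguments": {
  "increments": [
    [[-0.03, 0.03, 0, 0, 0, 0], [-0.03, 0.03, 0, 0, 0, 0]]
  ]
}}

```text
time_s: 17.98
eef_pos: [0.4555, -0.1406, 0.0249]
ee_rot: [3.14, 0.007, 2.22]
ft_force: [7.4, -5.1, -4.5]
gripper_width: -0.0001
finger_force: 4.0
```

{"name": "play_rows", "arguments": {
  "increments": [
    [[-0.02, 0.02, 0, 0, 0, 0], [-0.02, 0.02, 0, 0, 0, 0], [-0.02, 0.02, 0, 0, 0, 0]]
  ]
}}

```text
time_s: 18.35
eef_pos: [0.4555, -0.1405, 0.025]
ee_rot: [3.139, 0.008, 2.22]
ft_force: [6.7, -6.2, -7.4]
gripper_width: -0.0001
finger_force: 4.5
```

{"name": "play_rows", "arguments": {
  "increments": [
    [[-0.025, 0.025, 0, 0, 0, 0], [-0.025, 0.025, 0, 0, 0, 0], [-0.025, 0.025, 0, 0, 0, 0], [-0.025, 0.025, 0, 0, 0, 0]]
  ]
}}

```text
time_s: 18.85
eef_pos: [0.4552, -0.1404, 0.0251]
ee_rot: [3.139, 0.01, 2.219]
ft_force: [7.9, -6.2, -6.3]
gripper_width: 0.0002
finger_force: 5.1
```

It takes 10 N and holds. Backing off, then up and clear.

{"name": "play_rows", "arguments": {
  "increments": [
    [[0.2, -0.22, 0, 0, 0, 0], [0.5, -0.6, 0, 0, 0, 0], [0.9, -1.0, 0, 0, 0, 0], [1.0, -1.2, 0, 0, 0, 0], [1.0, -1.2, 0.8, 0, 0, 0], [1.0, -1.2, 2.0, 0, 0, 0], [1.0, -1.2, 3.5, 0, 0, 0], [1.0, -1.2, 5, 0, 0, 0]]
  ]
}}

```text
time_s: 19.85
eef_pos: [0.4804, -0.1724, 0.1751]
ee_rot: [-3.14, -0.003, 2.221]
ft_force: [0.8, -0.1, -0.3]
gripper_width: 0.0001
finger_force: 0.0
```

{"name": "play_rows", "arguments": {
  "increments": [
    [[0, 0, 1, 0, 0, 0], [0, 0, 2, 0, 0, 0], [0, 0, 2, 0, 0, 0], [0, 0, 2, 0, 0, 0]]
  ]
}}

```text
time_s: 20.35
eef_pos: [0.4806, -0.1723, 0.2331]
ee_rot: [-3.14, -0.002, 2.221]
ft_force: [-0.1, 0.8, -0.6]
gripper_width: 0.0001
finger_force: 0.0
```

Run:
```python
from h import *
S=snap('scene');t=snap('top');st=status.get_state();print(st['eef_pos'].round(4),st['ft_force'].round(1),st['time_s'])
b=cv2.resize(S['color'][130:320,120:365],None,fx=3.2,fy=3.1,interpolation=cv2.INTER_CUBIC)
cv2.imwrite('pics/end.png',b[:,:,::-1])
```

```text
[ 0.4805 -0.1723  0.2326] [-0.   0.1 -0.1] 20.45
```

View pics/end.png

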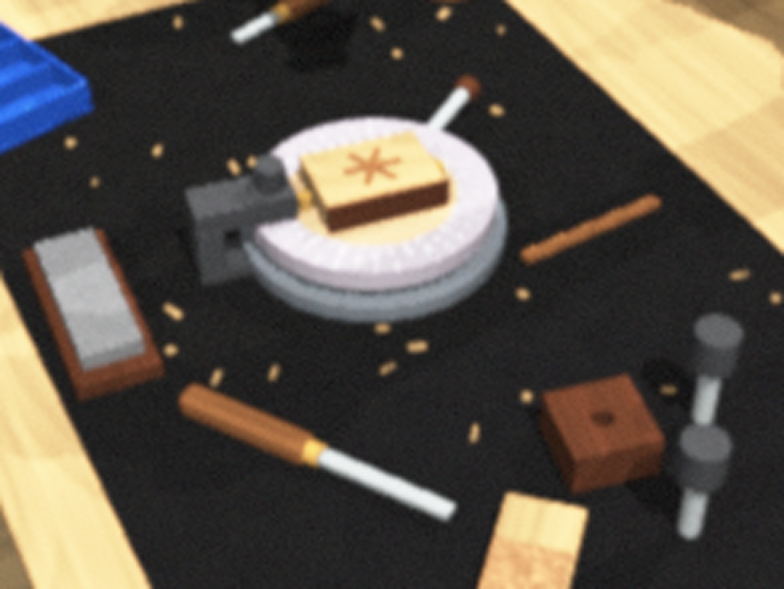

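The knob sits down on the bracket at (270,172), the relief is turned, the hole no longer shows on the ring, and everything else is where it was. Handing in.

```bash
python3 -c "
from bench import job; print(job.job_done())"
```

```text
the job is handed in; nothing more can be done
None
```

The smallest pin is down in the ring's hole, the turntable held when I leaned on the spoke with about 10 N, the arm is clear of everything, and the job was handed in at about 20 s.

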